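# Square a drawer box into the jig corner

### The arm

A 6-joint arm with a two-finger parallel gripper is mounted at the origin on the work surface. World frame = base frame: x ahead of the robot, y to its left, z up, the work surface at z = 0. Lengths are in mm, angles in rad, forces in N, time in s.
With the tool pointing down it reaches from about 375 to 975 mm from the base axis. Payload 3.8 kg.
Tool frame: the origin (TCP) lies at the very end of the fingers, on their centre line; the grasp point (between the pads) lies 19 mm behind it; y points along the fingers, z is the direction in which the jaws open and shut, and the axes are right-handed (so a half turn about y gives the same grasp; the last joint's range is limited). The gripper opens to 85 mm and grips with 20 to 120 N. Pads are 22 mm wide; open, the fingers measure 114 mm over their backs; the gripper's body (76 mm by 85 mm) begins 54 mm behind the grasp point. The pads swing forward as they close: fully open they stand 13 mm farther back than shut.
Start: joints at [-1.184, 0.264, 1.604, -0, 1.274, -0.037], TCP at [277.572, -615.282, 231.28] pointing down, gripper open.
Joint ranges: [-2.63, 2.63], [-0.94, 2.18], [0.31, 2.57], [-1.31, 4.45], [0, 2.66], [-2.55, 2.55]. Speed limits (rad/s): [2.57, 2.57, 3.14, 3.14, 3.14, 3.14].

### API

Orientations are given as a unit quaternion [w, x, y, z].
In Python, from plant import * gives the robot as it stands.
- The arm moves only by the tool servo_tool, never from a script. Its argument "steps" is a list of rows, each a list of 6 numbers: the shift along the tool's x, y, z each as a share of 500 mm, from -1 to 1, then the turn, a rotation vector about the tool's x, y, z each as a share of 180 degrees, from -1 to 1. A call has 1 to 12 rows; each row is the pose to reach, as a shift and turn from the pose measured when the call began, along the tool's axes at that moment, turning the shorter way round; what a row does not reach only later rows make up. A row lasts 1/8 s, in which the tool goes at most 62.5 mm and 10.7 degrees, less where a joint would pass 70% of its speed; a pose out of reach is approached as far as the arm can. A call with a number of a shift or a turn outside -1 to 1 is refused whole. A call with a gripper value outside its range is refused whole. "gripper" is the gripper command: -1 is fully open, 1 is shut, values between are in proportion, set as the call begins (left out, the last holds). The fingers move at their own pace and stop on an object; the grip force is fixed at half the most. Time passes only in rows, so rows that repeat a pose let the fingers close. It gives the time, the measured TCP pose, the force and the opening at its end, in the units of the state.
- get_obs(): the state, without advancing time (a new reading comes with each control period).
- read_camera(name): name is "scene" or "side" or "wrist"; returns the picture (420x560x3 uint8, red, green, blue); there is no depth.
- get_calibration(name): a dict with "fx", "fy", "cx", "cy" (pixels), "D" ([k1, k2, p1, p2, k3] as OpenCV has them; the pictures are not rectified), "R" (3x3) and "t" (3): a world point X has camera coordinates R X + t; the wrist camera has in their place "hand_eye" (4x4, takes a point from camera to tool coordinates, whose origin is the TCP and whose axes are the tool frame's). Camera axes: x right, y down, z forward; pixel columns grow to the right and rows downward; lengths in mm; the calibration is good to about 2 mm. A picture is of the moment at which its call begins: read the wrist's pose just before it. get_calibration takes no time and is no camera call.
- finish_job(): hands the job in, once; it reports no verdict.
Trained networks look in the newest picture that a camera, given by its name, has taken for a name from the list of things; names that differ only in an ending like _2 or _b are one class to them, and where a whole thing is asked for, a point or a joint stands for the part that bears it (a point fixed in the world has none). Each returns a list of dicts, best first, with "score" (0 to 1); they miss things now and then, are a little off and sometimes report something else, mostly with a low value. They report only what shows in the picture. A call takes as long as a camera call.
- spot_in(camera, label): "uv" ([column, row] in pixels, amid what is visible of it).
- landmark_of(camera, label): "uv" ([column, row] in pixels: a listed point, or the origin of a listed thing).
The state is a dict: "time": time; "joint_positions": joint angles; "qvel": joint speeds; "joint_efforts": joint torques, N m; "ee_pos": TCP position; "orientation": TCP orientation; "wrist_force": force on the tool from outside, world axes, zero at the start; "wrist_torque": the same for the moment, N m; "gripper_width": opening from 0.0 (shut) to 1.0 (fully open).
Only numpy, scipy, OpenCV 4.12 (cv2) and the standard library are available. Lean on these libraries where they do the work, as an engineer would, in place of code of your own. Each camera call takes 0.05 s, during which the arm holds its last target.

### The job

Push the white drawer box along the bench, without lifting or tipping it, until its long side lies flush against the wooden fence and its end is up against the red stop. Keep off the fence's clamp, and leave the glue bottle, the filler can, the sanding block and the hammer where they are.

Things in the scene. Friction and masses are not known exactly. Their poses are not given: they have to be found in the camera images.
- drawer_box: White drawer box lying upside down on the bench (plain plywood panel on top, flush with the white walls): a closed block to the hand, 120 mm along its own x, 170 mm along its own y, 70 mm high, 0.35 to 0.7 kg, loose, slides on the bench with ordinary friction. Origin: centre of its underside; z up. It starts in front of the fence (on the robot's side), up to 0.3 rad out of square with it; either long side may end at the fence.
- fence: Straight brown wooden fence fixed to the bench: 30 mm along its own x, 400 mm along its own y, 45 mm high. Origin: centre of its underside. Its working face is the one at x = -15 mm in its own frame, towards the robot; its x axis points away from the robot (up to 0.25 rad off straight ahead).
- stop: Red block fixed to the bench, the end stop, square to the fence and butting on its working face: 90 mm along its own x (out from the fence), 40 mm along its own y, 45 mm high. Origin: centre of its underside. It stands near the fence's left or its right end, centre at x = -60 mm, y = +170 or -170 mm in the fence's frame; its face towards the fence's middle is the one the box must meet.
- clamp: Steel hold-down that clamps the other end of the fence, fixed: its dark block (50 x 40 x 50 mm) stands behind the fence, an arm reaches forward over the fence's top (61 mm high) and a black lever rises backwards to 93 mm. Its origin is a point on the bench in front of the fence, 60 mm along -x of the fence's middle line, where nothing stands; the block is 105 mm from it along x.
- glue: White glue bottle with a blue cap, 56 mm across, 150 mm high, loose, standing. Origin: centre of its underside. Bystander.
- filler: Can of filler, 76 mm across, 75 mm high, loose, standing. Origin: centre of its underside. Bystander.
- sanding_block: Cork sanding block, 65 x 110 x 35 mm, loose, lying to the left of the fence. Origin: centre of its underside. Bystander.
- hammer: Hammer lying on the bench to the right of the fence, about 220 mm long, loose. Origin near the middle of its length, handle towards its own -x. Bystander.

How it is judged (in metres and radians):
At the end, for the whole second after the job is handed in: The drawer box lies flat and at rest on the bench, square with the fence to 0.035 rad (2 degrees), its long side within 4 mm of the fence's working face and its end within 4 mm of the red stop's face, on the stop's inner side (x of drawer_box in the frame of fence between -0.079 and -0.07 m and angle between the x axis of drawer_box and the x axis of fence, either way round below 0.035 rad and y of drawer_box in the frame of stop between -0.109 and 0.109 m and y of drawer_box in the frame of fence between -0.1 and 0.1 m and height (world z) of drawer_box below 0.004 m and angle between drawer_box's own z axis and vertical below 0.05 rad and linear speed of drawer_box below 0.01 m/s); the robot touches nothing.
It fails at once if the drawer box is lifted off the bench (6 mm) or tipped (0.12 rad) (height (world z) of drawer_box above 0.006 m or angle between drawer_box's own z axis and vertical above 0.12 rad).
It fails at once if a bystander (glue, filler, sanding block, hammer) is moved by more than 15 mm (distance of any of glue, filler, sanding_block, hammer from where it was at the start of the episode above 0.015 m).
It fails at once if the clamp is pressed on (over 8 N) (contact force between clamp and the fingers above 8 N or contact force between clamp and the arm above 8 N).
It also fails if it takes over 58 s, if anything falls off the work surface, if the arm or the gripper's body presses on something with over 40 N, if the wrist force passes 120 N, or if a joint passes its speed limit or range.

## Working session

There is one attempt and no reset: what is moved stays moved. The work goes in short steps, Python scripts to look and compute and a tool call to move; the robot and the scene stay as the last step left them, time stands still between calls to the robot, and variables do not carry over. Pictures are saved under pics/ and viewed, and the job is handed in when it is done.

Besides the shell and the picture viewer there is one more tool, called as name(argument=value, ...) on one line, values as JSON. servo_tool: Moves the arm, as the interface text tells. Shift numbers are shares of 500 mm and turn numbers shares of 180 degrees, none past 1 either way. Its arguments: {"type":"object","properties":{"steps":{"type":"array"},"gripper":{"type":"number"}},"required":["steps"]}

```bash
mkdir -p pics; ls
python3 - <<'E'
from plant import *
import cv2
o=get_obs(); print(o)
for c in ("scene","side","wrist"):
    im=read_camera(c); cv2.imwrite(f"pics/{c}0.png",im[:,:,::-1])
    print(c,{k:(v.tolist() if hasattr(v,'tolist') else v) for k,v in get_calibration(c).items()})
E
```

```text
pics
{'time': 0.0, 'joint_positions': array([-1.18391351e+00,  2.64784482e-01,  1.60539532e+00,  1.39457226e-05,
        1.27366382e+00, -3.69336471e-02]), 'qvel': array([-2.67792280e-04, -1.11352328e-03, -9.77762417e-05, -1.31072695e-04,
       -1.07592950e-03,  2.76122641e-04]), 'joint_efforts': array([ 6.39274822e-04, -5.15096605e+01, -3.67317796e+01, -1.06009165e-04,
        1.28565927e-02,  1.18640909e-05]), 'ee_pos': array([ 277.29479404, -614.61194046,  229.92938166]), 'orientation': array([ 0.14858741, -0.14885521,  0.69207413, -0.69050511]), 'wrist_force': array([-0.57240245, -0.17348242,  0.09378772]), 'wrist_torque': array([-0.00515778, -0.02862594, -0.01865172]), 'gripper_width': 1.0034986468122638}
scene {'fx': 397.0627583004867, 'fy': 397.0627583004867, 'cx': 282.65740030686453, 'cy': 215.09560707581622, 'D': [-0.035227498078584184, 0.0, 0.0, 0.0, 0.0], 'R': [[0.7149995846822921, 0.6990990019931851, -0.006014924461874378], [0.5977656471031189, -0.6157779480395695, -0.5133164227370545], [-0.36256285668493277, 0.36342551385436495, -0.8581783444204073]], 't': [-417.9648726
[... 224 characters left out ...]
1340872292, -0.3847100990014702, -0.0015604151952493084], [-0.262675173028695, 0.63319042843702, -0.7280601862552905], [0.2810801462993211, -0.6716159773725027, -0.6855114370266409]], 't': [560.6994702592533, 198.61090248384602, 987.486761849663]}
wrist {'fx': 347.34303330561977, 'fy': 347.34303330561977, 'cx': 285.87031459493977, 'cy': 208.12777636628573, 'D': [-0.086194954177018, 0.0, 0.0, 0.0, 0.0], 'hand_eye': [[0.00033206863389432395, 0.950151711465243, 0.3117877722587742, -81.93552067178948], [-0.001396848902695149, -0.3117870445431868, 0.950150981511973, -141.9698447451133], [0.9999989692712505, -0.000751035745977538, 0.0012236836776067896, -0.6896069080123413], [0.0, 0.0, 0.0, 1.0]]}
```

View pics/scene0.png

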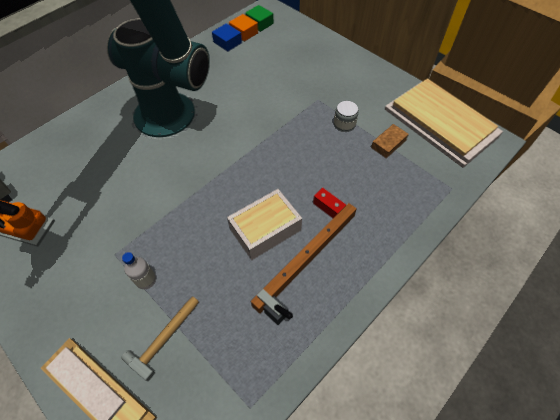

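View pics/side0.png

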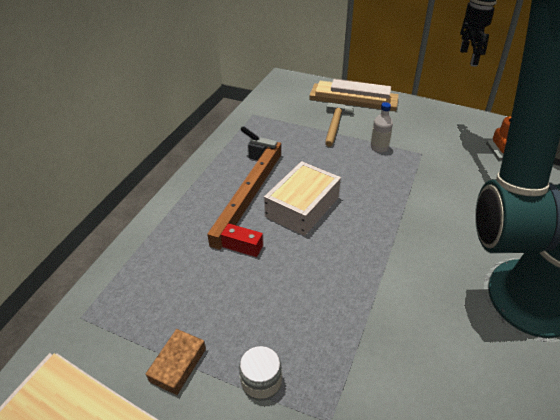

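The fence runs across the bench with the stop at its left end. The box is in front of it, and the clamp is at the right. I'll crop in to measure corners.

```bash
cat > h.py <<'E'
from plant import *
import numpy as np, cv2
def K(c): return np.array([[c['fx'],0,c['cx']],[0,c['fy'],c['cy']],[0,0,1]])
def back(cam,uv,z):
    c=get_calibration(cam); R=np.array(c['R']);t=np.array(c['t'])
    n=cv2.undistortPoints(np.array(uv,float).reshape(-1,1,2),K(c),np.array(c['D'])).reshape(-1,2)
    d=np.c_[n,np.ones(len(n))]@R; o=-R.T@t
    return o+d*((z-o[2])/d[:,2])[:,None]
def proj(cam,X):
    c=get_calibration(cam); R=np.array(c['R']);t=np.array(c['t'])
    return cv2.projectPoints(np.array(X,float).reshape(-1,1,3),cv2.Rodrigues(R)[0],t,K(c),np.array(c['D']))[0].reshape(-1,2)
def crop(src,dst,x,y,w,h,s):
    im=cv2.imread(src)[y:y+h,x:x+w]; im=cv2.resize(im,None,fx=s,fy=s,interpolation=cv2.INTER_CUBIC)
    for i in range(0,w,20): cv2.putText(im,str(x+i),(i*s,10),0,.35,(0,255,255),1); cv2.line(im,(i*s,0),(i*s,h*s),(0,255,255) if 0 else (90,90,90),1)
    for i in range(0,h,20): cv2.putText(im,str(y+i),(0,i*s+4),0,.35,(0,255,255),1); cv2.line(im,(0,i*s),(w*s,i*s),(90,90,90),1)
    cv2.imwrite(dst,im)
E
python3 - <<'E'
from h import *
crop('pics/scene0.png','pics/sc_c.png',220,180,150,145,4)
crop('pics/side0.png','pics/si_c.png',200,115,150,145,4)
for cam in('scene','side'):
    read_camera(cam)
    for l in('drawer_box','fence','stop','glue','filler','sanding_block','hammer','clamp'):
        r=landmark_of(cam,l)
        if r: print(cam,l,r[0]['score'],np.round(r[0]['uv'],1),back(cam,r[0]['uv'],0).round(0))
E
```

```text
scene drawer_box 0.62 [266.3 230.1] [[591. -74.   0.]]
scene fence 0.89 [305.7 260. ] [[737. -64.   0.]]
scene stop 0.65 [327.8 208.2] [[670. 106.   0.]]
scene glue 0.78 [143.9 282. ] [[ 468. -418.    0.]]
scene filler 0.58 [343.5 124.4] [[486. 400.   0.]]
scene sanding_block 0.87 [389.8 142.6] [[649. 445.   0.]]
scene hammer 0.81 [168.  336.2] [[ 631. -461.    0.]]
scene clamp 0.93 [246.5 285.8] [[ 674. -231.   -0.]]
side drawer_box 0.56 [299.  205.5] [[598. -78.   0.]]
side fence 0.86 [247.4 195.3] [[739. -62.  -0.]]
side stop 0.8 [242.9 249.4] [[665. 115.   0.]]
side glue 0.86 [379.7 147.6] [[ 465. -412.    0.]]
side filler 0.89 [261.3 381.8] [[486. 402.   0.]]
side sanding_block 0.8 [175.9 365. ] [[653. 437.   0.]]
side hammer 0.92 [334.4 128.3] [[ 624. -458.    0.]]
side clamp 0.39 [376.3 147.9] [[ 474. -407.   -0.]]
```

View pics/sc_c.png

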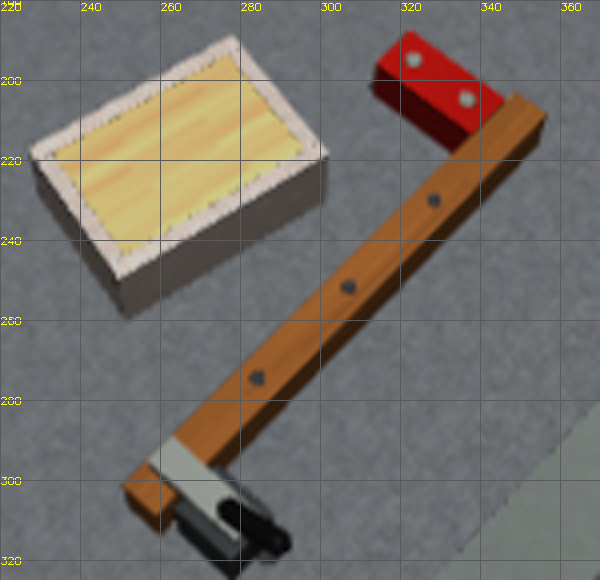

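View pics/si_c.png

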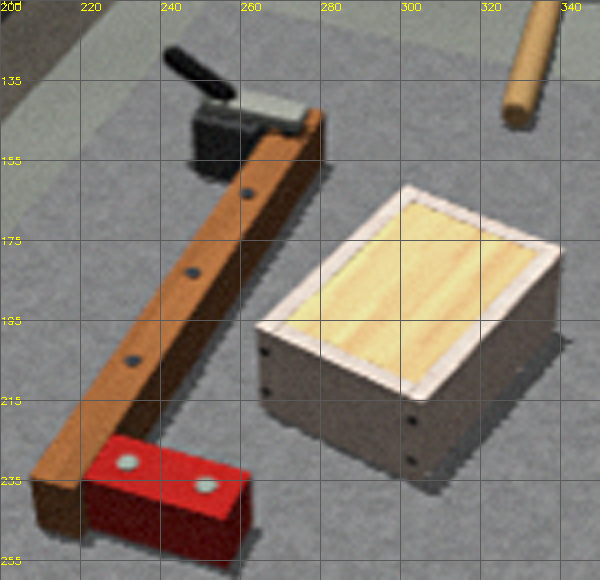

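```bash
cat > fit.py <<'E'
from h import *
from scipy.optimize import least_squares
def fitrect(obs,hx,hy,z,x0):
    # obs: list of (cam,uv,sx,sy)
    def pts(p):
        c,s=np.cos(p[2]),np.sin(p[2])
        return {(a,b):[p[0]+c*a*hx-s*b*hy,p[1]+s*a*hx+c*b*hy,z] for a in(-1,1) for b in(-1,1)}
    def f(p):
        P=pts(p); return np.concatenate([proj(c,[P[(a,b)]])[0]-uv for c,uv,a,b in obs])
    r=least_squares(f,x0,loss='soft_l1',x_scale=[10,10,.1]); return r.x,r.fun
E
python3 - <<'E'
from fit import *
B={'scene':[((278,189),-1,1),((302,218.7),1,1),((249.7,249.5),1,-1),((227.5,217.5),-1,-1)],
'side':[((301.7,161.5),1,-1),((340.5,177),-1,-1),((305.5,215),-1,1),((264.2,196.7),1,1)]}
F={'scene':[((349,203.2),-1,1),((356.2,209),1,1),((251,301.7),-1,-1)],'side':[((207.5,234),1,1),((220,236.7),-1,1),((280.7,143),-1,-1)]}
for nm,D,hx,hy,z,x0 in (('box',B,60,85,70,[595,-76,0]),('fence',F,15,200,45,[738,-63,0])):
    for cams in (['scene'],['side'],['scene','side']):
        x,r=fitrect([(c,np.array(u),a,b) for c in cams for u,a,b in D[c]],hx,hy,z,x0); print(nm,cams,x.round(4),abs(r).max().round(1))
    fx=x if nm=='fence' else None
print('stop',back('scene',[(322.2,187.7),(314.2,196.5),(346,205.2),(336.7,213.2)],45).round(0),back('side',[(228,223.2),(262.5,233.5),(256.5,245)],45).round(0))
c,s=np.cos(fx[2]),np.sin(fx[2])
for l in((-60,170),(-75,65),):print(fx[0]+c*l[0]-s*l[1],fx[1]+s*l[0]+c*l[1])
E
```

```text
box ['scene'] [ 5.899861e+02 -7.595220e+01 -2.036000e-01] 0.7
box ['side'] [ 5.867584e+02 -7.631150e+01 -1.985000e-01] 0.6
box ['scene', 'side'] [ 5.881357e+02 -7.616800e+01 -1.998000e-01] 1.2
fence ['scene'] [ 7.375593e+02 -6.155980e+01  3.020000e-02] 0.9
fence ['side'] [ 7.337102e+02 -6.192190e+01  3.970000e-02] 0.7
fence ['scene', 'side'] [ 7.35401e+02 -6.18848e+01  3.61000e-02] 1.4
stop [[627. 124.  45.]
 [630.  85.  45.]
 [716. 126.  45.]
 [714.  87.  45.]] [[714.  89.  45.]
 [624.  88.  45.]
 [622. 126.  45.]]
669.3116761655042 105.8418133601517
658.1065692585895 0.36932605087936565
```

```bash
cat >> h.py <<'E'
from scipy.spatial.transform import Rotation as Ro
FX,FY,FT=735.5,-62.,.036
def R0():
    o=get_obs();q=o['orientation'];return Ro.from_quat([q[1],q[2],q[3],q[0]]),o
def tool_down(jaw_yaw):
    # tool y down, tool z (jaw) horizontal at yaw; nearest to current, either sign
    R,o=R0();best=None
    for k in(0,np.pi):
        z=np.array([np.cos(jaw_yaw+k),np.sin(jaw_yaw+k),0]);y=np.array([0,0,-1.])
        T=Ro.from_matrix(np.c_[np.cross(y,z),y,z]); rv=(R.inv()*T).as_rotvec()
        if best is None or np.linalg.norm(rv)<np.linalg.norm(best[1]): best=(T,rv)
    return best
def plan(pts,jaw_yaw):
    R,o=R0();T,rv=tool_down(jaw_yaw)
    print('now',o['time'],o['ee_pos'].round(1),'F',o['wrist_force'].round(1),'axes x,z',R.as_matrix()[:,0].round(3),R.as_matrix()[:,2].round(3),'q6',o['joint_positions'].round(2))
    for p in pts: print(p,'->',np.r_[R.inv().apply(np.array(p)-o['ee_pos'])/500,rv/np.pi].round(4))
def w(x,y): # fence frame -> world
    c,s=np.cos(FT),np.sin(FT);return FX+c*x-s*y,FY+s*x+c*y
E
python3 - <<'E'
from h import *
plan([(300,-480,200),(470,-80,140),(470,-80,15)],np.pi/2+FT)
plan([(300,-480,200)],FT)
E
```

```text
now 1.05 [ 277.5 -615.3  231.2] F [ 0.1  0.5 -0.3] axes x,z [-0.912 -0.411  0.   ] [ 0.411 -0.912 -0.   ] q6 [-1.18  0.26  1.6  -0.    1.27 -0.04]
(300, -480, 200) -> [-0.1522  0.0625 -0.2281  0.      0.1234  0.    ]
(470, -80, 140) -> [-0.7911  0.1825 -0.8175  0.      0.1234  0.    ]
(470, -80, 15) -> [-0.7911  0.4325 -0.8175  0.      0.1234  0.    ]
now 1.05 [ 277.5 -615.3  231.2] F [ 0.1  0.5 -0.3] axes x,z [-0.912 -0.411  0.   ] [ 0.411 -0.912 -0.   ] q6 [-1.18  0.26  1.6  -0.    1.27 -0.04]
(300, -480, 200) -> [-0.1522  0.0625 -0.2281  0.     -0.3766 -0.    ]
```

servo_tool(steps=[[-0.15, 0.03, -0.228, 0, 0.06, 0], [-0.3, 0.03, -0.35, 0, 0.12, 0], [-0.45, 0.03, -0.5, 0, 0.123, 0], [-0.6, 0.03, -0.65, 0, 0.123, 0], [-0.791, 0.03, -0.817, 0, 0.123, 0], [-0.791, 0.03, -0.817, 0, 0.123, 0], [-0.791, 0.03, -0.817, 0, 0.123, 0], [-0.791, 0.03, -0.817, 0, 0.123, 0], [-0.791, 0.03, -0.817, 0, 0.123, 0], [-0.791, 0.03, -0.817, 0, 0.123, 0], [-0.791, 0.03, -0.817, 0, 0.123, 0], [-0.791, 0.03, -0.817, 0, 0.123, 0]], gripper=-1)

```text
time: 2.55
ee_pos: [469.7, -81.5, 216.3]
orientation: [-0.013, 0.013, -0.707, 0.707]
wrist_force: [-0.4, -0.8, -0.8]
gripper_width: 0.998
```

Run:
```python
from h import *
plan([(470,-80,20),(470,-80,15)],np.pi/2+FT)
im=read_camera('wrist');cv2.imwrite('pics/w1.png',im[:,:,::-1])
```

```text
now 2.55 [469.7 -81.5 216.3] F [-0.4 -0.8 -0.8] axes x,z [-0.999 -0.036  0.   ] [ 0.036 -0.999  0.001] q6 [-0.22 -0.11  2.03 -0.    1.22  1.31]
(470, -80, 20) -> [-7.000e-04  3.925e-01 -3.200e-03 -2.000e-04 -0.000e+00  1.000e-04]
(470, -80, 15) -> [-7.000e-04  4.025e-01 -3.200e-03 -2.000e-04 -0.000e+00  1.000e-04]
```

View pics/w1.png

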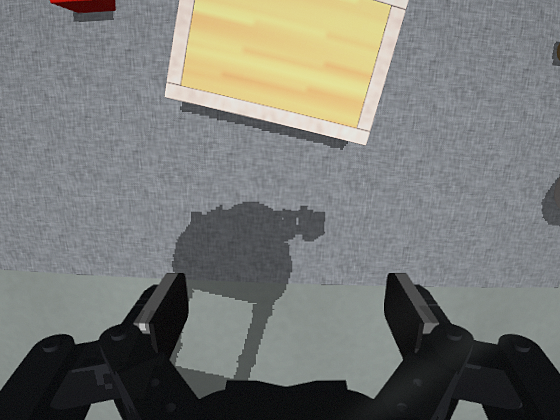

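The wrist view shows the box ahead, with its nearest corner at (368,145). Both fingers are clear of it. Next I descend behind it.

servo_tool(steps=[[0, 0.1, 0, 0, 0, 0], [0, 0.2, 0, 0, 0, 0], [0, 0.3, 0, 0, 0, 0], [0, 0.37, 0, 0, 0, 0], [0, 0.402, 0, 0, 0, 0], [0, 0.402, 0, 0, 0, 0], [0, 0.402, 0, 0, 0, 0]])

```text
time: 3.48
ee_pos: [471.2, -82.5, 16.8]
orientation: [-0.013, 0.011, -0.707, 0.707]
wrist_force: [0.9, 0.7, 0.3]
gripper_width: 0.998
```

servo_tool(steps=[[-0.01, 0, 0, 0, 0, 0], [-0.02, 0, 0, 0, 0, 0], [-0.03, 0, 0, 0, 0, 0], [-0.04, 0, 0, 0, 0, 0], [-0.05, 0, 0, 0, 0, 0], [-0.06, 0, 0, 0, 0, 0], [-0.07, 0, 0, 0, 0, 0], [-0.08, 0, 0, 0, 0, 0], [-0.09, 0, 0, 0, 0, 0], [-0.1, 0, 0, 0, 0, 0], [-0.11, 0, 0, 0, 0, 0], [-0.12, 0, 0, 0, 0, 0]])

```text
time: 4.97
ee_pos: [531.5, -80.4, 17.0]
orientation: [-0.013, 0.011, -0.707, 0.707]
wrist_force: [-1.8, -0.4, -0.2]
gripper_width: 1.002
```

Run:
```python
from h import *
plan([],np.pi/2+FT)
im=read_camera('scene');cv2.imwrite('pics/s2.png',im[:,:,::-1])
im=read_camera('side');cv2.imwrite('pics/d2.png',im[:,:,::-1])
im=read_camera('wrist');cv2.imwrite('pics/w2.png',im[:,:,::-1])
crop('pics/s2.png','pics/s2c.png',220,150,150,145,4)
crop('pics/d2.png','pics/d2c.png',200,115,150,145,4)
```

```text
now 4.975 [531.5 -80.4  17. ] F [-1.8 -0.4 -0.2] axes x,z [-0.999 -0.035 -0.003] [ 0.035 -0.999  0.001] q6 [-0.2   0.24  2.08 -0.    0.82  1.34]
```

View pics/d2c.png

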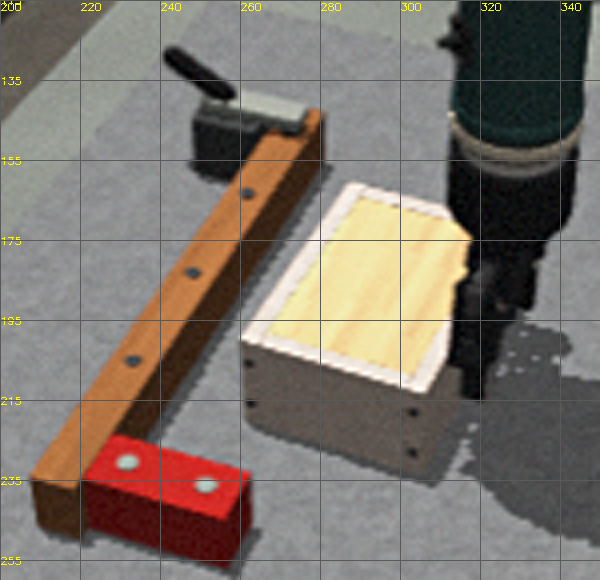

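View pics/w2.png

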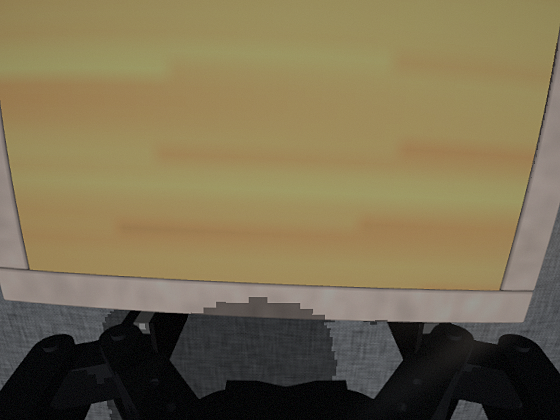

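servo_tool(steps=[[-0.008, 0, 0, 0, 0, 0], [-0.016, 0, 0, 0, 0, 0], [-0.024, 0, 0, 0, 0, 0], [-0.032, 0, 0, 0, 0, 0], [-0.04, 0, 0, 0, 0, 0], [-0.048, 0, 0, 0, 0, 0], [-0.056, 0, 0, 0, 0, 0], [-0.064, 0, 0, 0, 0, 0], [-0.072, 0, 0, 0, 0, 0], [-0.08, 0, 0, 0, 0, 0], [-0.088, 0, 0, 0, 0, 0], [-0.092, 0, 0, 0, 0, 0]])

```text
time: 6.62
ee_pos: [578.6, -78.7, 17.6]
orientation: [-0.014, 0.011, -0.707, 0.707]
wrist_force: [-2.2, 0.5, 0.2]
gripper_width: 0.998
```

Run:
```python
from h import *
plan([],np.pi/2+FT)
im=read_camera('scene');cv2.imwrite('pics/s3.png',im[:,:,::-1])
im=read_camera('side');cv2.imwrite('pics/d3.png',im[:,:,::-1])
crop('pics/s3.png','pics/s3c.png',220,180,150,145,4)
crop('pics/d3.png','pics/d3c.png',200,115,150,145,4)
```

```text
now 6.625 [578.6 -78.7  17.6] F [-2.2  0.5  0.2] axes x,z [-0.999 -0.035 -0.004] [ 0.035 -0.999  0.001] q6 [-0.18  0.31  1.98 -0.    0.85  1.36]
```

View pics/s3c.png

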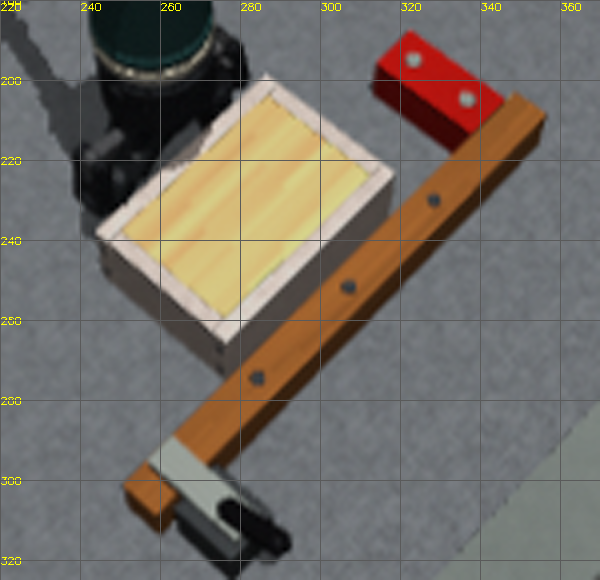

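View pics/d3c.png

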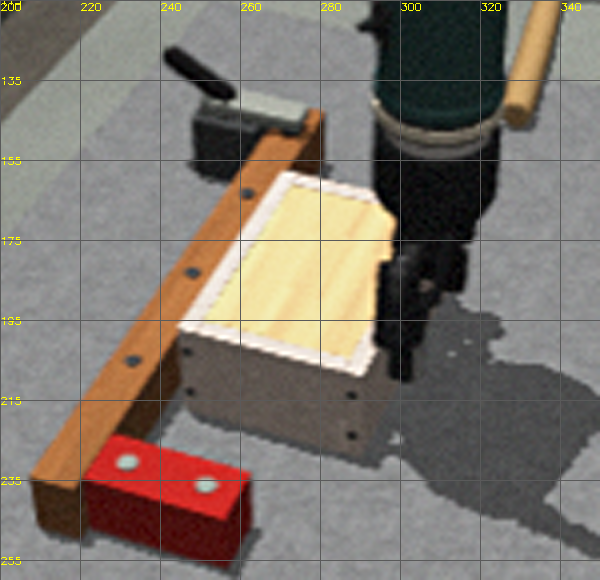

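The box is now parallel to the fence with a gap of about 10 mm. I'll close it in small steps.

servo_tool(steps=[[-0.005, 0, 0, 0, 0, 0], [-0.01, 0, 0, 0, 0, 0], [-0.014, 0, 0, 0, 0, 0], [-0.016, 0, 0, 0, 0, 0], [-0.018, 0, 0, 0, 0, 0]])

```text
time: 7.35
ee_pos: [587.7, -78.5, 17.7]
orientation: [-0.014, 0.011, -0.707, 0.707]
wrist_force: [-3.3, 0.3, -0.3]
gripper_width: 1.002
```

servo_tool(steps=[[-0.002, 0, 0, 0, 0, 0], [-0.004, 0, 0, 0, 0, 0], [-0.004, 0, 0, 0, 0, 0]])

```text
time: 7.72
ee_pos: [589.0, -78.4, 17.7]
orientation: [-0.013, 0.011, -0.707, 0.707]
wrist_force: [-5.7, -0.8, 2.4]
gripper_width: 1.0
```

servo_tool(steps=[[-0.002, 0, 0, 0, 0, 0], [-0.004, 0, 0, 0, 0, 0], [-0.004, 0, 0, 0, 0, 0]])

```text
time: 8.1
ee_pos: [588.9, -78.4, 17.7]
orientation: [-0.012, 0.013, -0.707, 0.707]
wrist_force: [-9.6, -1.1, 6.9]
gripper_width: 1.0
```

servo_tool(steps=[[0.02, 0, 0, 0, 0, 0], [0.08, 0, 0, 0, 0, 0], [0.1, -0.1, 0, 0, 0, 0], [0.1, -0.2, 0, 0, 0, 0], [0.1, -0.3, 0, 0, 0, 0], [0.1, -0.35, 0, 0, 0, 0], [0.1, -0.35, 0, 0, 0, 0]], gripper=-1)

```text
time: 8.98
ee_pos: [541.9, -80.4, 196.4]
orientation: [-0.015, 0.01, -0.706, 0.708]
wrist_force: [-0.7, 0.7, -0.7]
gripper_width: 1.005
```

Run:
```python
from h import *
a=w(-75,-145)
plan([(*a,190),(*a,12)],FT-.0001)
R,o=R0(); 
for k in(0,np.pi):
    z=np.array([np.cos(FT+k),np.sin(FT+k),0]);y=np.array([0,0,-1.]);print(k,(R.inv()*Ro.from_matrix(np.c_[np.cross(y,z),y,z])).as_rotvec()/np.pi)
```

```text
now 8.975 [541.9 -80.4 196.4] F [-0.7  0.7 -0.7] axes x,z [-0.999 -0.035 -0.007] [ 0.035 -0.999  0.003] q6 [-0.19  0.04  1.92 -0.    1.17  1.34]
(np.float64(665.7674673044878), np.float64(-209.60546698503185), 190) -> [-0.2386  0.0152  0.2668  0.0011  0.4996 -0.0025]
(np.float64(665.7674673044878), np.float64(-209.60546698503185), 12) -> [-0.2361  0.3712  0.2658  0.0011  0.4996 -0.0025]
0 [-0.00247024 -0.50043169 -0.00110408]
3.141592653589793 [ 0.00110367  0.49956299 -0.00246932]
```

servo_tool(steps=[[-0.03, 0, 0.04, 0, -0.055, 0], [-0.06, 0, 0.08, 0, -0.11, 0], [-0.1, 0, 0.12, 0, -0.165, 0], [-0.14, 0, 0.16, 0, -0.22, 0], [-0.18, 0, 0.2, 0, -0.275, 0], [-0.22, 0, 0.24, 0, -0.33, 0], [-0.238, 0.01, 0.266, 0, -0.385, 0], [-0.238, 0.01, 0.266, 0, -0.44, 0], [-0.238, 0.01, 0.266, -0.0025, -0.5, -0.001], [-0.238, 0.01, 0.266, -0.0025, -0.5, -0.001], [-0.238, 0.01, 0.266, -0.0025, -0.5, -0.001], [-0.238, 0.01, 0.266, -0.0025, -0.5, -0.001]], gripper=-0.3)

```text
time: 10.48
ee_pos: [665.3, -209.1, 192.1]
orientation: [0.508, -0.508, 0.492, -0.492]
wrist_force: [0.4, 0.3, -0.1]
gripper_width: 0.655
```

Run:
```python
from h import *
a=w(-75,-145)
plan([(*a,12)],FT)
for c,n in(('scene','s4'),('side','d4'),('wrist','w4')):
    cv2.imwrite(f'pics/{n}.png',read_camera(c)[:,:,::-1])
crop('pics/d4.png','pics/d4c.png',200,115,150,145,4)
```

```text
now 10.475 [ 665.3 -209.1  192.1] F [ 0.4  0.3 -0.1] axes x,z [ 0.033 -0.999 -0.   ] [ 0.999  0.033 -0.   ] q6 [-0.34  0.33  1.59  0.    1.22 -0.37]
(np.float64(665.7674673044878), np.float64(-209.60546698503185), 12) -> [ 1.200e-03  3.603e-01  1.000e-03  1.000e-04 -9.000e-04 -1.000e-04]
```

View pics/d4c.png

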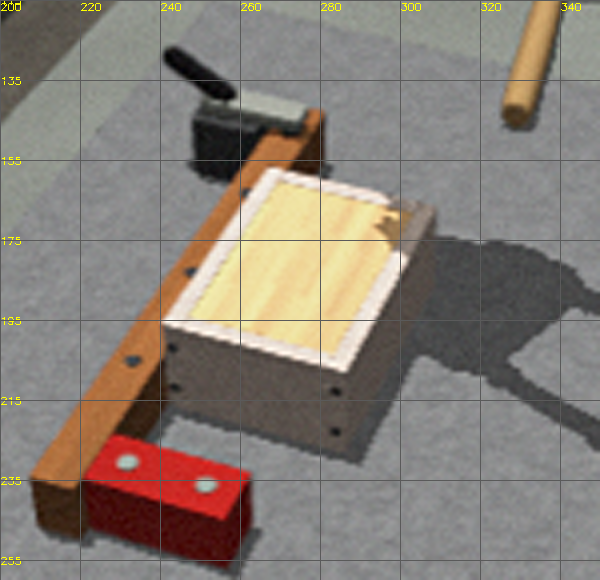

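View pics/w4.png

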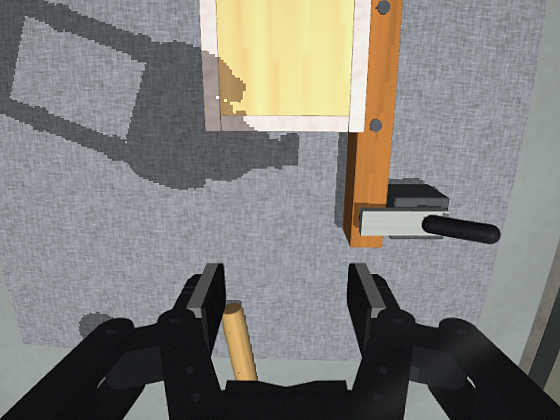

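Run:
```python
from h import *
print(back('scene',[(195,300)],15),back('side',[(329,145)],15),'boxright',back('scene',[(0,0)],0)[0][:0])
```

```text
[[ 612.25919114 -353.85869914   15.        ]] [[ 605.42525303 -344.0988285    15.        ]] boxright []
```

servo_tool(steps=[[0, 0.08, 0, 0, 0, 0], [0, 0.16, 0, 0, 0, 0], [0, 0.22, 0, 0, 0, 0], [0, 0.22, 0, 0, 0, 0]])

```text
time: 11.12
ee_pos: [662.9, -208.2, 79.2]
orientation: [-0.507, 0.509, -0.494, 0.489]
wrist_force: [-0.5, -0.2, 0.4]
gripper_width: 0.651
```

servo_tool(steps=[[0, 0.05, 0, 0, 0, 0], [0, 0.1, 0, 0, 0, 0], [0, 0.13, 0, 0, 0, 0], [0, 0.13, 0, 0, 0, 0], [0, 0.13, 0, 0, 0, 0]])

```text
time: 11.75
ee_pos: [663.7, -208.4, 15.8]
orientation: [-0.508, 0.509, -0.493, 0.49]
wrist_force: [0.8, -0.4, 0.5]
gripper_width: 0.648
```

Run:
```python
from h import *
plan([(*w(-75,-85),16),(*w(-75,-45),16)],FT)
```

```text
now 11.75 [ 663.7 -208.4   15.8] F [ 0.8 -0.4  0.5] axes x,z [ 0.034 -0.999 -0.002] [ 0.999  0.034 -0.004] q6 [-0.34  0.49  1.72  0.    0.94 -0.37]
(np.float64(663.6079338342556), np.float64(-149.64434278617324), 16) -> [-0.1175 -0.0003  0.0038  0.0011 -0.0008 -0.0006]
(np.float64(662.1682448541009), np.float64(-109.67025998693416), 16) -> [-1.975e-01 -1.000e-04  3.600e-03  1.100e-03 -8.000e-04 -6.000e-04]
```

servo_tool(steps=[[-0.015, 0, 0, 0, 0, 0], [-0.03, 0, 0.001, 0, 0, 0], [-0.045, 0, 0.002, 0, 0, 0], [-0.06, 0, 0.003, 0, 0, 0], [-0.07, 0, 0.0035, 0, 0, 0], [-0.08, 0, 0.0035, 0, 0, 0], [-0.09, 0, 0.0035, 0, 0, 0], [-0.1, 0, 0.0035, 0, 0, 0], [-0.11, 0, 0.0035, 0, 0, 0], [-0.12, 0, 0.0035, 0, 0, 0]])

```text
time: 13.0
ee_pos: [663.3, -148.2, 15.8]
orientation: [-0.508, 0.509, -0.493, 0.49]
wrist_force: [0.1, -2.1, -0.8]
gripper_width: 0.652
```

Run:
```python
from h import *
plan([(*w(-75,-45),16)],FT)
for c,n in(('scene','s5'),('side','d5'),('wrist','w5')):
    cv2.imwrite(f'pics/{n}.png',read_camera(c)[:,:,::-1])
crop('pics/d5.png','pics/d5c.png',200,115,150,145,4)
```

```text
now 13.0 [ 663.3 -148.2   15.8] F [ 0.1 -2.1 -0.8] axes x,z [ 0.033 -0.999 -0.002] [ 0.999  0.033 -0.004] q6 [-0.26  0.47  1.75  0.    0.92 -0.29]
(np.float64(662.1682448541009), np.float64(-109.67025998693416), 16) -> [-0.0771 -0.0003  0.0004  0.0012 -0.0008 -0.0005]
```

View pics/d5c.png

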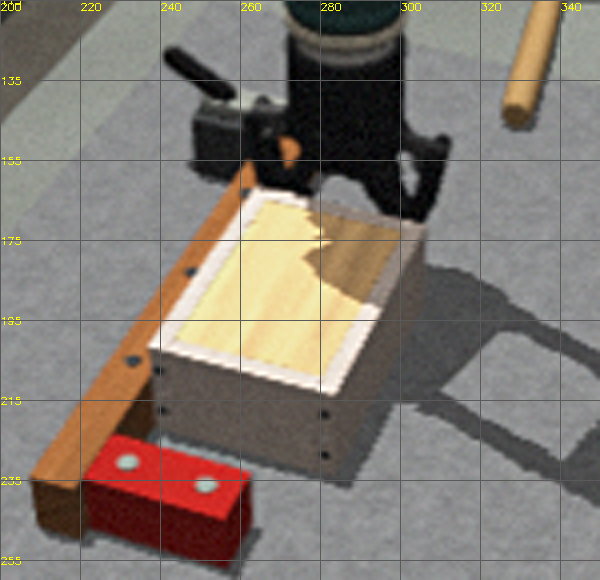

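View pics/w5.png

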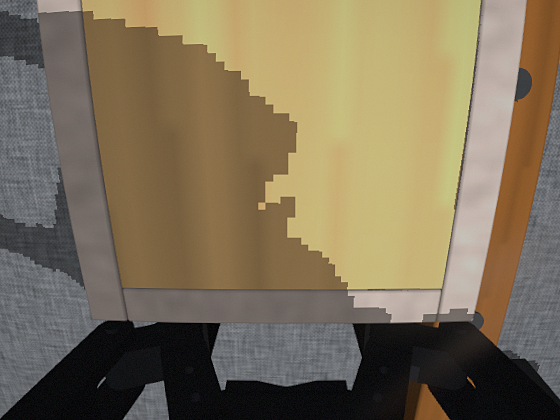

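servo_tool(steps=[[-0.01, 0, 0, 0, 0, 0], [-0.02, 0, 0, 0, 0, 0], [-0.03, 0, 0, 0, 0, 0], [-0.04, 0, 0, 0, 0, 0], [-0.05, 0, 0, 0, 0, 0], [-0.06, 0, 0, 0, 0, 0], [-0.07, 0, 0, 0, 0, 0], [-0.08, 0, 0, 0, 0, 0], [-0.085, 0, 0, 0, 0, 0], [-0.09, 0, 0, 0, 0, 0]])

```text
time: 14.4
ee_pos: [661.9, -102.5, 16.1]
orientation: [-0.508, 0.509, -0.493, 0.49]
wrist_force: [0.2, -2.8, 0.4]
gripper_width: 0.648
```

servo_tool(steps=[[-0.003, 0, 0, 0, 0, 0], [-0.006, 0, 0, 0, 0, 0], [-0.008, 0, 0, 0, 0, 0]])

```text
time: 14.78
ee_pos: [661.7, -98.5, 16.1]
orientation: [-0.508, 0.509, -0.493, 0.49]
wrist_force: [0.5, -3.0, -0.8]
gripper_width: 0.652
```

servo_tool(steps=[[-0.002, 0, 0, 0, 0, 0], [-0.004, 0, 0, 0, 0, 0], [-0.004, 0, 0, 0, 0, 0]])

```text
time: 15.15
ee_pos: [661.6, -96.4, 16.0]
orientation: [-0.508, 0.509, -0.493, 0.49]
wrist_force: [-0.8, -1.3, 0.3]
gripper_width: 0.649
```

servo_tool(steps=[[-0.002, 0, 0, 0, 0, 0], [-0.004, 0, 0, 0, 0, 0], [-0.004, 0, 0, 0, 0, 0]])

```text
time: 15.52
ee_pos: [661.5, -95.7, 16.1]
orientation: [-0.508, 0.509, -0.493, 0.49]
wrist_force: [-0.1, -7.4, -0.8]
gripper_width: 0.65
```

servo_tool(steps=[[-0.002, 0, 0, 0, 0, 0], [-0.004, 0, 0, 0, 0, 0], [-0.004, 0, 0, 0, 0, 0]])

```text
time: 15.9
ee_pos: [661.4, -95.7, 16.3]
orientation: [-0.507, 0.51, -0.492, 0.491]
wrist_force: [-0.8, -9.3, -0.7]
gripper_width: 0.647
```

servo_tool(steps=[[-0.002, 0, 0, 0, 0, 0], [-0.004, 0, 0, 0, 0, 0], [-0.004, 0, 0, 0, 0, 0]])

```text
time: 16.27
ee_pos: [661.2, -95.8, 16.4]
orientation: [-0.506, 0.51, -0.492, 0.492]
wrist_force: [-0.8, -9.8, -0.8]
gripper_width: 0.648
```

The force has risen at TCP y = -95.7, which is the position I predicted for the stop. I'll retreat and inspect.

servo_tool(steps=[[0.02, 0, 0, 0, 0, 0], [0.06, 0, -0.005, 0, 0, 0], [0.08, -0.08, -0.01, 0, 0, 0], [0.08, -0.18, -0.01, 0, 0, 0], [0.08, -0.28, -0.03, 0, 0, 0], [0.08, -0.36, -0.1, 0, 0, 0], [0.08, -0.36, -0.2, 0, 0, 0], [0.08, -0.36, -0.3, 0, 0, 0], [0.08, -0.36, -0.3, 0, 0, 0]])

```text
time: 17.4
ee_pos: [509.3, -139.9, 196.4]
orientation: [-0.505, 0.51, -0.493, 0.491]
wrist_force: [0.1, 0.4, -1.2]
gripper_width: 0.648
```

Run:
```python
from h import *
plan([(*w(-165,55),190)],np.pi/2+FT)
for c,n in(('scene','s6'),('side','d6'),('wrist','w6')):
    cv2.imwrite(f'pics/{n}.png',read_camera(c)[:,:,::-1])
crop('pics/d6.png','pics/d6c.png',200,115,150,145,4)
crop('pics/s6.png','pics/s6c.png',230,170,150,145,4)
```

```text
now 17.4 [ 509.3 -139.9  196.4] F [ 0.1  0.4 -1.2] axes x,z [ 0.031 -1.     0.003] [ 0.999  0.031 -0.007] q6 [-0.31  0.01  1.95 -0.01  1.18 -0.34]
(np.float64(568.627336105426), np.float64(-12.974353194184701), 190) -> [-0.25    0.0112  0.1266  0.0009  0.4984  0.0024]
```

View pics/d6c.png

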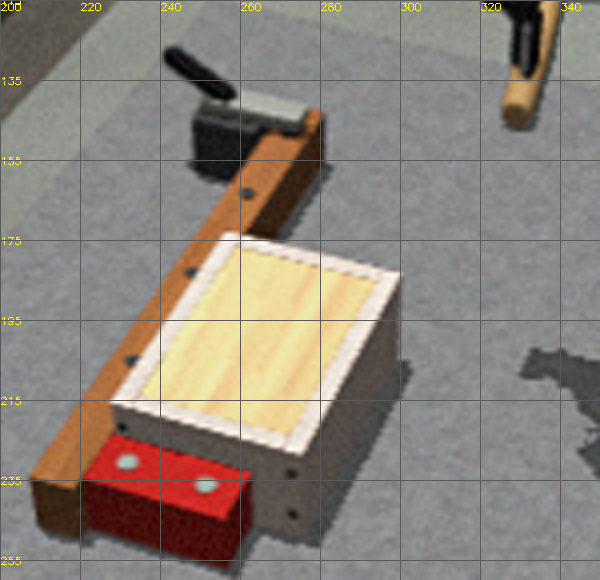

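View pics/s6c.png

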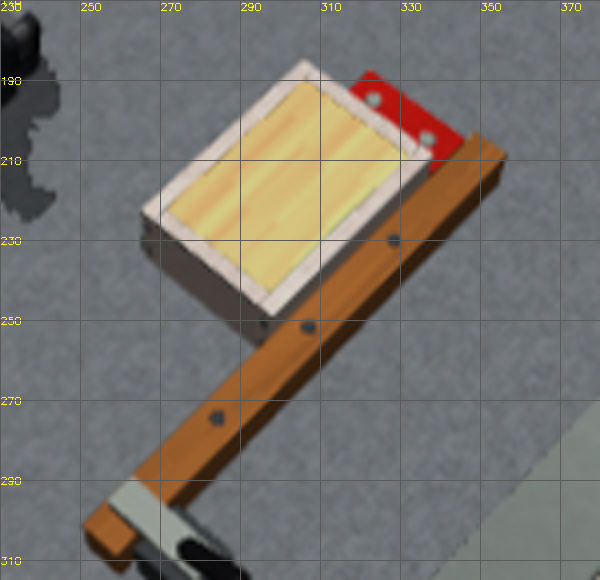

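Run:
```python
from fit import *
D={'side':[((258,173.2),1,-1),((300,183.2),-1,-1),((275.5,228.7),-1,1),((227.5,215.5),1,1)],
'scene':[((305.7,184.7),-1,1),((338.2,209),1,1),((298,249.2),1,-1),((265.5,223),-1,-1)]}
Fs={'scene':(737.56,-61.56,.0302),'side':(733.71,-61.92,.0397)}
for c in D:
    x,r=fitrect([(c,np.array(u),a,b) for u,a,b in D[c]],60,85,70,[658,0,0]);f=Fs[c];d=x[:2]-f[:2]
    print(c,x.round(3),abs(r).max(),'in fence',d[0]*np.cos(f[2])+d[1]*np.sin(f[2]),-d[0]*np.sin(f[2])+d[1]*np.cos(f[2]),x[2]-f[2])
```

```text
side [6.54797e+02 1.86000e+00 2.40000e-02] 1.009683135455873 in fence -76.31921577272855 66.86144067746619 -0.016042956914704504
scene [6.58897e+02 1.23900e+00 3.30000e-02] 0.47420374511114005 in fence -76.73109103388943 65.14608936690925 0.0032366090943494914
```

Measured in the fence frame, the box is at x about -76.5 and y about 65–67, with an angle between -0.016 and +0.003 rad. All are within tolerance. There is time left, so I'll press once more towards the fence to seat it.

servo_tool(steps=[[-0.03, 0, 0.02, 0, 0.055, 0], [-0.06, 0, 0.04, 0, 0.11, 0], [-0.1, 0, 0.06, 0, 0.165, 0], [-0.14, 0, 0.07, 0, 0.22, 0], [-0.18, 0, 0.07, 0, 0.275, 0], [-0.22, 0, 0.07, 0, 0.33, 0], [-0.26, 0.01, 0.07, 0, 0.385, 0], [-0.27, 0.01, 0.07, 0, 0.44, 0], [-0.27, 0.01, 0.07, 0.001, 0.499, 0.0024], [-0.27, 0.01, 0.07, 0.001, 0.499, 0.0024], [-0.27, 0.01, 0.07, 0.001, 0.499, 0.0024], [-0.27, 0.01, 0.07, 0.001, 0.499, 0.0024]], gripper=-1)

```text
time: 19.05
ee_pos: [545.2, -4.4, 192.1]
orientation: [-0.015, 0.011, -0.706, 0.707]
wrist_force: [-0.2, -0.2, -0.2]
gripper_width: 0.995
```

Run:
```python
from h import *
plan([(*w(-180,65),16),(*w(-146,65),16)],np.pi/2+FT)
```

```text
now 19.05 [545.2  -4.4 192.1] F [-0.2 -0.2 -0.2] axes x,z [-0.999 -0.037 -0.005] [ 0.037 -0.999  0.002] q6 [-0.05  0.04  1.93 -0.    1.16  1.48]
(np.float64(553.2771328106727), np.float64(-3.5207158619329704), 16) -> [-1.460e-02  3.522e-01 -1.800e-03 -5.000e-04  3.000e-04 -1.500e-03]
(np.float64(587.2551031900258), np.float64(-2.2969802288014165), 16) -> [-8.260e-02  3.525e-01 -1.700e-03 -5.000e-04  3.000e-04 -1.500e-03]
```

servo_tool(steps=[[0, 0.1, 0, 0, 0, 0], [0, 0.2, 0, 0, 0, 0], [0, 0.3, 0, 0, 0, 0], [0, 0.34, 0, 0, 0, 0], [0, 0.352, 0, 0, 0, 0], [-0.01, 0.352, 0, 0, 0, 0], [-0.03, 0.352, 0, 0, 0, 0], [-0.05, 0.352, 0, 0, 0, 0], [-0.065, 0.352, 0, 0, 0, 0], [-0.07, 0.352, 0, 0, 0, 0], [-0.075, 0.352, 0, 0, 0, 0]])

```text
time: 20.42
ee_pos: [583.4, -3.3, 16.2]
orientation: [-0.015, 0.012, -0.706, 0.707]
wrist_force: [-0.5, -0.2, 0.3]
gripper_width: 1.001
```

servo_tool(steps=[[-0.002, 0, 0, 0, 0, 0], [-0.004, 0, 0, 0, 0, 0], [-0.006, 0, 0, 0, 0, 0]])

```text
time: 20.8
ee_pos: [585.1, -3.2, 15.7]
orientation: [-0.014, 0.012, -0.706, 0.707]
wrist_force: [-3.6, -2.8, 0.6]
gripper_width: 1.004
```

servo_tool(steps=[[-0.002, 0, 0, 0, 0, 0], [-0.004, 0, 0, 0, 0, 0], [-0.004, 0, 0, 0, 0, 0]])

```text
time: 21.18
ee_pos: [585.3, -3.1, 15.1]
orientation: [-0.012, 0.014, -0.707, 0.707]
wrist_force: [-5.9, -0.9, 1.6]
gripper_width: 0.998
```

servo_tool(steps=[[-0.003, 0, 0, 0, 0, 0], [-0.006, 0, 0, 0, 0, 0], [-0.006, 0, 0, 0, 0, 0]])

```text
time: 21.55
ee_pos: [584.9, -2.8, 14.4]
orientation: [-0.01, 0.016, -0.707, 0.707]
wrist_force: [-9.9, -0.5, 6.3]
gripper_width: 0.997
```

servo_tool(steps=[[-0.004, 0, 0, 0, 0, 0], [-0.008, 0, 0, 0, 0, 0], [-0.008, 0, 0, 0, 0, 0]])

```text
time: 21.92
ee_pos: [584.4, -2.8, 14.3]
orientation: [-0.006, 0.019, -0.707, 0.707]
wrist_force: [-16.5, -0.9, 13.5]
gripper_width: 1.0
```

The box is seated, so I retreat and check.

servo_tool(steps=[[0.02, 0, 0, 0, 0, 0], [0.06, 0, 0, 0, 0, 0], [0.12, -0.04, 0, 0, 0, 0], [0.16, -0.14, 0, 0, 0, 0], [0.2, -0.24, 0, 0, 0, 0], [0.24, -0.34, 0, 0, 0, 0], [0.24, -0.4, 0, 0, 0, 0], [0.24, -0.4, 0, 0, 0, 0], [0.24, -0.4, 0, 0, 0, 0]])

```text
time: 23.05
ee_pos: [467.9, -6.8, 215.6]
orientation: [-0.006, 0.019, -0.707, 0.707]
wrist_force: [0.7, 0.6, -0.2]
gripper_width: 1.002
```

Run:
```python
from h import *
plan([],np.pi/2+FT)
for c,n in(('scene','s7'),('side','d7'),('wrist','w7')):
    cv2.imwrite(f'pics/{n}.png',read_camera(c)[:,:,::-1])
crop('pics/d7.png','pics/d7c.png',200,115,150,145,4)
crop('pics/s7.png','pics/s7c.png',230,170,150,145,4)
```

```text
now 23.05 [467.9  -6.8 215.6] F [ 0.7  0.6 -0.2] axes x,z [-0.999 -0.036  0.018] [ 0.036 -0.999  0.   ] q6 [-0.07 -0.11  2.04 -0.    1.24  1.47]
```

View pics/d7c.png

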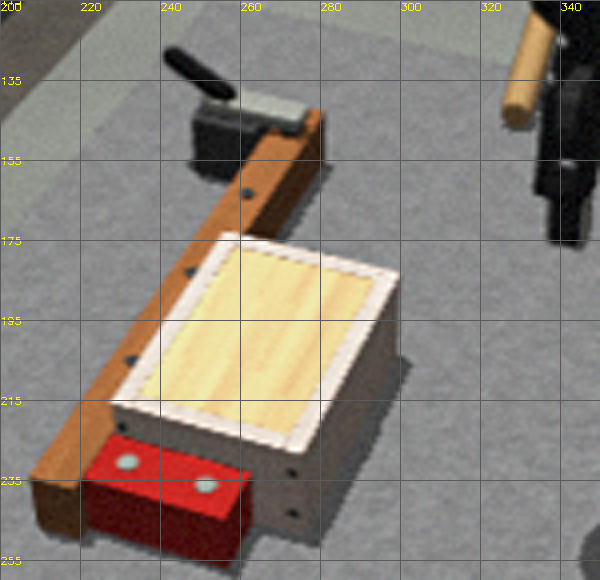

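View pics/s7c.png

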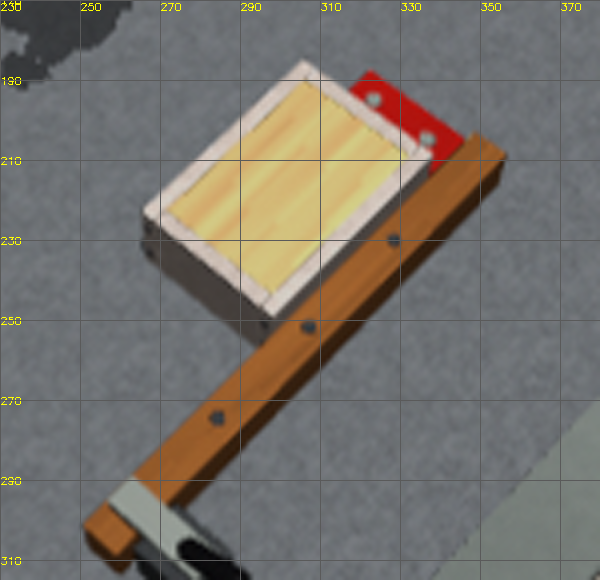

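View pics/w7.png

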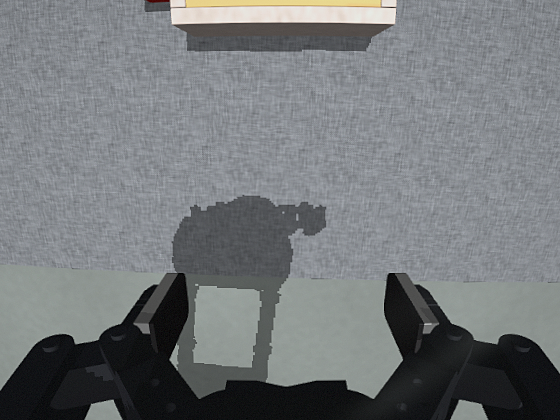

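Neither view shows a gap at the fence or the stop. The box barely moved in the final press, and the arm is clear of everything. I'm handing in.

Run:
```python
from plant import *
print(finish_job())
```

```text
the job is handed in; nothing more can be done
None
```

The box lies along the fence with its end up against the red stop, and I handed the job in with about 23 of the 58 s used.

**What I did:** I pushed it with the open fingers against its long side, which squared it up and took it to the fence. Then I pushed its end along the fence until it met the stop, and pressed it once more towards the fence.

**Last checks:**
- **Contact:** The pushing force rose where contact was expected. It reached about 10 N at the stop, at the position I had predicted. It reached about 16 N on the last press against the fence, within about 1–2 mm of the predicted position.
- **Position:** I fitted the box's corners in the two fixed cameras before that last press. In the fence frame this gave x about -76.5 mm and y about 65–67 mm. I did not repeat the fit afterwards, but the pictures showed no visible change.
- **Disagreement:** The two cameras gave the box's angle to the fence as +0.003 and -0.016 rad, both inside the 0.035 limit. Their positions for the fence itself differed by about 4 mm, so I took each box reading relative to the fence as seen by the same camera.
- **Bystanders and clamp:** I planned the path to stay clear of them, and no unexpected force showed. I did not measure the bystanders' positions again at the end.

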